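# Turn the slatted draining leaf over to the other tray

## Task

The bamboo slatted leaf of the dish drainer is folded over the tray on one side; turn it right over its spine so that it lies fully flat over the other tray. Only push it with the fingers, never grip it, and take it over gently all the way without flicking or slamming it or forcing it hard. Do not shove or lift the drainer itself, and leave the mug, the pepper mill and the jar where they stand.

Things in the scene. Friction and masses are not known exactly. Their poses are not given: they have to be found in the camera images.
- drainer: Loose dish drainer, 2.2 kg. Origin: centre of underside; z up, x along the spine, y from the spine to the side where the leaf starts (robot's left). A low open steel tray (160 in x, 20 high) on each side, y = 18 to 148 and -148 to -18; spine beam 30 high, 36 wide between; bearing posts (16 x 34, 74 high) at x = +-93; rest bars 10 thick, 53 high at y = +-45. Free room under the leaf's outer part.
- leaf (a joint): Leaf angle, rad: 0 = level over the +y tray, 1.57 upright, 3.14 = level over the -y tray (hard stops at both ends). Starts at 0.06 to 0.5. Hinge friction about 0.36 N m: the leaf stays where it is left; raising it near its free edge takes 3 to 6 N. Rigid bamboo leaf, 0.27 kg, 160 wide along the spine, 12 thick, reaching 165 mm from the hinge; slats with 5 mm gaps and a solid 34 mm lip.
- hinge (a point): Middle of the steel hinge rod (along the drainer's x), 60 mm above the worktop, at the leaf's mid-thickness; axes as the drainer's.
- leaf_edge (a point): Middle of the leaf's free edge (mid-thickness, 165 mm from the hinge). It turns with the leaf: its y points outwards from the hinge, its z out of the face that is uppermost at the start.
- mug: Black mug, 80 across, 95 high, standing beyond the drainer; origin at the centre of its underside. To be left alone.
- mill: Dark wooden pepper mill, 52 across, 130 high, standing beyond the drainer; origin at the centre of its underside. To be left alone.
- jar: Glass jar with a steel cap, 60 across, 85 high, standing beyond the drainer; origin at the centre of its underside. To be left alone.

How it is judged:
By the outcome, as a careful person would: the job done as asked, in the order asked, and still so for the second after the job is handed in, with the robot touching nothing.
It also fails if it takes over 51 s, if anything falls off the work surface, if the arm or the gripper's body presses on something with over 40 N, if the wrist force passes 120 N, or if a joint passes its speed limit or range.

## Robot

A 7-joint arm with a two-finger parallel gripper is mounted at the origin on the work surface. World frame = base frame: x ahead of the robot, y to its left, z up, the work surface at z = 0. Lengths are in m, angles in rad, forces in N, time in s.
With the tool pointing down it reaches from about 0.425 to 0.875 m from the base axis. Payload 4.7 kg.
Tool frame: the origin (TCP) lies between the finger pads; the fingertips stand ctrl.tip_reach ahead of it and the grasp point (between the pads) lies 5 mm behind it (ctrl.tip_reach is the distance from the TCP to the fingertips, in m); z points along the fingers, y is the direction in which the jaws open and shut (so a half turn about z gives the same grasp; the last joint's range is limited). The gripper opens to 87 mm and grips with 3 to 60 N. Pads are 19 mm wide; open, the fingers measure 117 mm over their backs; the gripper's body (75 mm by 190 mm) begins 51 mm behind the grasp point.
Start: joints at [1.227, 0.321, -0.07, 1.45, 0.023, 1.371, -0.057], TCP at [0.228, -0.609, 0.237] pointing down, gripper open.
Joint ranges: [-2.86, 2.86], [-0.3, 2.09], [-1.38, 1.24], [0.06, 2.45], [-1.56, 4.7], [0.09, 2.05], [-2.69, 2.69]. Speed limits (rad/s): [2.57, 2.57, 3.14, 3.14, 3.14, 3.14, 3.14].

## Interface

Orientations are given as a rotation vector (axis times angle).
In Python, from bench import ctrl gives the robot as it stands.
- The arm moves only by the shell command python3 -m handwheel 'ROWS' [FORCE]. ROWS is JSON, a list of rows, each a list of 7 numbers: the shift along the tool's x, y, z in mm, then the turn, a rotation vector about the tool's x, y, z in rad, then the gripper's target within -1 to 1 (shut at 1, half-way at 0, fully open at -1). In form: [[dx, dy, dz, ax, ay, az, grip], ...]. A call has 1 to 12 rows; each row is the pose to reach, as a shift and turn from the pose commanded when the call began, along the tool's axes at that moment; what a row does not reach only later rows make up. A row lasts 1/8 s, in which the tool goes at most 62.5 mm and 10.7 degrees, less where a joint would pass 70% of its speed; a pose out of reach is approached as far as the arm can. A call with a gripper value outside its range is refused whole. The fingers move at their own pace and stop on an object; FORCE is the grip in N (left out, the last holds). Time passes only in rows, so rows that repeat a pose let the fingers close. It gives the time, the measured TCP pose, the force and the opening at its end, in the units of the state.
- ctrl.get_state(): the state, without advancing time (a new reading comes with each control period).
- ctrl.get_image(name): name is "scene" or "top"; returns the picture (420x560x3 uint8, red, green, blue); there is no depth.
- ctrl.camera_model(name): a dict with "mtx" (3x3 intrinsics, pixels), "xyz" and "orientation" of the camera in the world. Camera axes: x right, y up, looking along -z (the intrinsics and any distortion apply to the point x, -y, -z); pixel columns grow to the right and rows downward; lengths in m; the calibration is good to about 2 mm. A picture is of the moment at which its call begins. camera_model takes no time and is no camera call.
- ctrl.close_job(): hands the job in, once; it reports no verdict.
The state is a dict: "time": time; "joint_positions": joint angles; "qd": joint speeds; "joint_torque": joint torques, N m; "position": TCP position; "tool_rot": TCP orientation; "ft_force": force on the tool from outside, world axes, zero at the start; "torque": the same for the moment, N m; "grip_width": opening from 0.0 (shut) to 1.0 (fully open).
Only numpy, scipy, OpenCV 4.12 (cv2) and the standard library are available. Lean on these libraries where they do the work, as an engineer would, in place of code of your own. Each camera call takes 0.05 s, during which the arm holds its last target.

## Working session

There is one attempt and no reset: what is moved stays moved. The work goes in short steps, Python scripts to look and compute and a shell command to move; the robot and the scene stay as the last step left them, time stands still between calls to the robot, and variables do not carry over. Pictures are saved under pics/ and viewed, and the job is handed in when it is done.

```bash
ls; mkdir -p pics
python3 - <<'E'
from bench import ctrl
import cv2
s=ctrl.get_state()
for k,v in s.items(): print(k,v)
print(ctrl.tip_reach)
for n in("scene","top"):
    im=ctrl.get_image(n); cv2.imwrite(f"pics/{n}0.png",im[:,:,::-1]); print(n,ctrl.camera_model(n))
E
```

```text
pics
time 0.0
joint_positions [ 1.22714245  0.32181715 -0.07011787  1.45167532  0.02261157  1.37081059
 -0.05690747]
qd [-0.00054814 -0.00077863 -0.00122101  0.00024295 -0.0007772   0.00016961
  0.00065977]
joint_torque [-9.00586042e-05 -4.91287458e+01 -4.03918857e-01 -3.12527239e+01
 -6.37667114e-02  4.38751420e-02  1.74004763e-04]
position [ 0.22739413 -0.60835764  0.2354654 ]
tool_rot [-3.08960816e+00 -5.58721276e-01  6.91228096e-04]
ft_force [-0.69685935 -0.13613053 -0.35550251]
torque [ 0.02262032 -0.01318258 -0.00858951]
grip_width 0.997315257703781
0.014
scene {'mtx': array([[456.96068696,   0.        , 272.76371905],
       [  0.        , 456.96068696, 213.34768238],
       [  0.        ,   0.        ,   1.        ]]), 'xyz': array([ 1.06518585, -0.41989689,  0.64630402]), 'orientation': array([0.77943071, 0.32979917, 0.74870893])}
top {'mtx': array([[515.85964369,   0.        , 284.60496189],
       [  0.        , 515.85964369, 205.00579256],
       [  0.        ,   0.        ,   1.        ]]), 'xyz': array([0.45336401, 0.03505632, 0.96594879]), 'orientation': array([ 0.17222339, -0.19191856, -1.62064941])}
```

View pics/scene0.png

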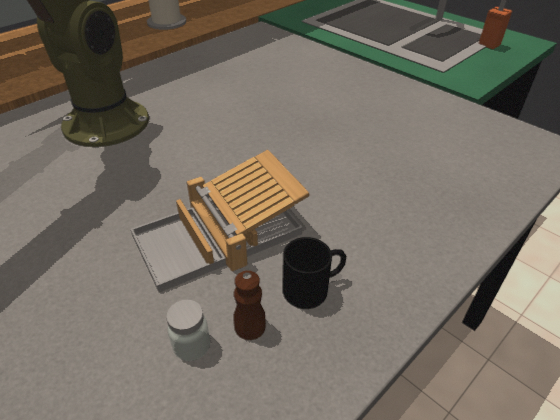

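View pics/top0.png

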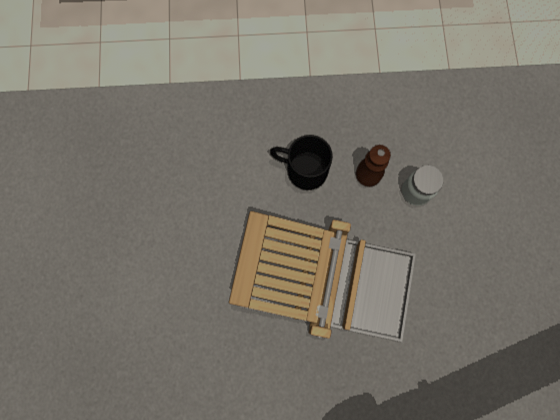

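The top view shows the leaf on the left side (+y), with its lip at about column 250. The post tops are near (341,226) and (320,333), the empty tray is at columns 350–413, and the mug, mill and jar stand above it. I'll zoom in to measure.

Run:
```python
import cv2
im=cv2.imread("pics/top0.png")[130:350,220:430]
cv2.imwrite("pics/topz.png",cv2.resize(im,None,fx=2.7,fy=2.7,interpolation=cv2.INTER_CUBIC))
im=cv2.imread("pics/scene0.png")[140:360,120:360]
cv2.imwrite("pics/scenez.png",cv2.resize(im,None,fx=2.7,fy=2.7,interpolation=cv2.INTER_CUBIC))
```

```text
(no output)
```

View pics/topz.png

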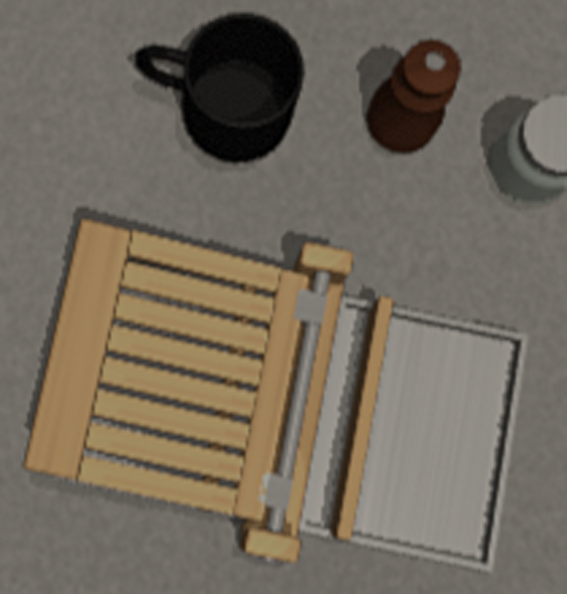

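View pics/scenez.png

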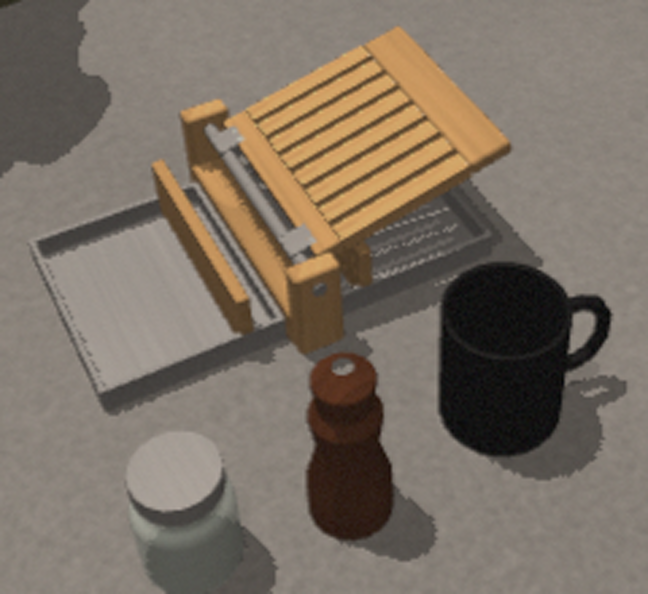

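```bash
cat > h.py <<'E'
import numpy as np
from scipy.spatial.transform import Rotation as R
from scipy.optimize import least_squares
from bench import ctrl
def proj(n,P):
    m=ctrl.camera_model(n); Rm=R.from_rotvec(m["orientation"]).as_matrix()
    c=(np.atleast_2d(P)-m["xyz"])@Rm; c=c*[1,-1,-1]
    u=c@m["mtx"].T; return u[:,:2]/u[:,2:]
def ray(n,uv,z):
    m=ctrl.camera_model(n); Rm=R.from_rotvec(m["orientation"]).as_matrix()
    d=np.linalg.inv(m["mtx"])@[uv[0],uv[1],1]; d=Rm@(d*[1,-1,-1])
    return m["xyz"]+d*(z-m["xyz"][2])/d[2]
def leafpt(x,r,h,a):  # h out of initially-top face
    return np.array([x,r*np.cos(a)-h*np.sin(a),.06+r*np.sin(a)+h*np.cos(a)])
def W(p,P):
    c,s=np.cos(p[2]),np.sin(p[2]); return np.array([p[0]+c*P[0]-s*P[1],p[1]+s*P[0]+c*P[1],P[2]])
E
python3 - <<'E'
from h import *
t=lambda u,v:(u/2.7+220,v/2.7+130); s=lambda u,v:(u/2.7+120,v/2.7+140)
L=lambda x:(lambda a:leafpt(x,.165,.006,a)); F=lambda *q:(lambda a:np.array(q))
obs=[("top",t(328,258),F(.093,0,.074)),("top",t(273,545),F(-.093,0,.074)),
("top",t(526,333),F(.08,-.148,.02)),("top",t(490,570),F(-.08,-.148,.02)),
("top",t(82,220),L(.08)),("top",t(27,467),L(-.08)),
("scene",s(103,397),F(.08,-.148,.02)),("scene",s(33,243),F(-.08,-.148,.02)),
("scene",s(510,148),L(.08)),("scene",s(402,28),L(-.08))]
f=lambda p:np.concatenate([proj(n,W(p,g(p[3])))[0]-uv for n,uv,g in obs])
r=least_squares(f,[.5,-.05,-.2,.3]); print(r.x); print(r.fun.reshape(-1,2).round(1))
p=r.x
print("edge",W(p,leafpt(0,.165,0,p[3])),"hinge",W(p,[0,0,.06]))
for n,uv,z in [("mug",(314,148),.095),("mill",(380,154),.13),("jar",(427,177),.085)]:
    w=ray("top",uv,z); print(n,w, 'drainer frame', R.from_euler('z',-p[2]).as_matrix()@(w-[p[0],p[1],0]))
s=ctrl.get_state();print(R.from_rotvec(s["tool_rot"]).as_matrix().round(3))
E
```

```text
[ 0.53123786 -0.05481512 -0.26177356  0.1949451 ]
[[-0.8 -1.1]
 [-0.  -0.9]
 [ 0.2 -0.5]
 [ 0.5 -0.5]
 [-1.2 -1. ]
 [-1.9 -0. ]
 [-1.9 -1.3]
 [-2.8 -1.1]
 [ 0.5 -0.6]
 [-1.3  0.4]]
edge [0.57313006 0.10154484 0.09196259] hinge [ 0.53123786 -0.05481512  0.06      ]
mug [ 0.75806532 -0.0402183   0.095     ] drainer frame [0.21532245 0.07280115 0.095     ]
mill [ 0.72870591 -0.14887356  0.13      ] drainer frame [ 0.21508258 -0.03975054  0.13      ]
jar [ 0.69593824 -0.23804951  0.085     ] drainer frame [ 0.20650942 -0.13436857  0.085     ]
[[ 0.937  0.35  -0.001]
 [ 0.35  -0.937  0.002]
 [-0.    -0.002 -1.   ]]
```

The fit is good to 1–3 px. The drainer is at (0.531, -0.055) with yaw -15°, and the leaf is at about 0.195 rad. Plan:
1. With fingers shut, tilt the tool about the spine axis.
2. Lift the leaf edge from outside with the finger side.
3. Follow the arc with an upright tool, then press down from above.

I'll write a planner that prints rows for me to type.

```bash
cat >> h.py <<'E'
from scipy.spatial.transform import Slerp
P=np.array([0.53123786,-0.05481512,-0.26177356])
def pose(y,z,tau,x=0.,back=0.014):
    """fingertip at drainer-frame (x,y,z), tilt tau (rad): tool z=(0,-sin,-cos), tool y=drainer x; returns TCP,R"""
    Z=np.array([0,-np.sin(tau),-np.cos(tau)]); Y=np.array([1.,0,0]); X=np.cross(Y,Z)
    A=R.from_euler('z',P[2]); M=A*R.from_matrix(np.c_[X,Y,Z])
    tip=W(P,[x,y,z]); return tip-back*M.apply([0,0,1]),M
def cur():
    s=ctrl.get_state(); return np.array(s["position"]),R.from_rotvec(s["tool_rot"])
def rows(wps,c=None):
    p0,M0=c or cur()
    for p,M in wps:
        print((M0.inv().apply(p-p0)*1000).round(0).astype(int).tolist(),(M0.inv()*M).as_rotvec().round(2).tolist())
def lerp(a,b,n):
    sl=Slerp([0,1],R.concatenate([a[1],b[1]])); return [(a[0]+(b[0]-a[0])*t,sl(t)) for t in np.linspace(0,1,n+1)[1:]]
def loc():
    p,M=cur(); tip=p+.014*M.apply([0,0,1]); A=R.from_euler('z',-P[2])
    d=(A*M).apply([0,0,1]); q=A.apply(tip-[P[0],P[1],0]); s=ctrl.get_state()
    print('t',round(s['time'],2),'tip drainer mm',(q*1000).round(1),'zdir',d.round(2),'tau',round(np.arctan2(-d[1],-d[2]),3),'F drainer',A.apply(s['ft_force']).round(1),'q',s['joint_positions'].round(2),'w',round(s['grip_width'],2))
E
python3 - <<'E'
from h import *
b=pose(.25,.24,0); print(b[0]); rows(lerp(cur(),b,18)); loc()
E
```

```text
[0.59593638 0.18666801 0.254     ]
[35, -34, -1] [-0.0, -0.0, -0.05]
[69, -68, -2] [-0.0, -0.0, -0.11]
[104, -103, -3] [-0.0, -0.0, -0.16]
[139, -137, -4] [-0.0, -0.0, -0.21]
[173, -171, -5] [-0.0, -0.0, -0.26]
[208, -205, -6] [-0.0, -0.0, -0.32]
[243, -239, -7] [-0.0, -0.0, -0.37]
[277, -274, -8] [-0.0, -0.0, -0.42]
[312, -308, -9] [-0.0, -0.0, -0.48]
[346, -342, -10] [-0.0, -0.0, -0.53]
[381, -376, -11] [-0.0, -0.0, -0.58]
[416, -410, -12] [-0.0, -0.0, -0.63]
[450, -445, -13] [-0.0, -0.0, -0.69]
[485, -479, -14] [-0.0, -0.0, -0.74]
[520, -513, -15] [-0.0, -0.0, -0.79]
[554, -547, -15] [-0.0, -0.0, -0.85]
[589, -582, -16] [-0.0, -0.0, -0.9]
[624, -616, -17] [-0.0, -0.0, -0.95]
t 0.1 tip drainer mm [-150.2 -613.4  221.6] zdir [-0.  0. -1.] tau -0.001 F drainer [-0.1 -0.7 -0.2] q [ 1.23  0.32 -0.07  1.45  0.02  1.37 -0.06] w 1.0
```

```bash
python3 -m handwheel '[[30,-30,-10,0,0,-0.05,1],[65,-64,-20,0,0,-0.1,1],[104,-103,-25,0,0,-0.16,1],[139,-137,-30,0,0,-0.21,1],[173,-171,-30,0,0,-0.26,1],[208,-205,-30,0,0,-0.32,1],[243,-239,-30,0,0,-0.37,1],[277,-274,-30,0,0,-0.42,1],[312,-308,-30,0,0,-0.48,1],[346,-342,-30,0,0,-0.53,1],[381,-376,-30,0,0,-0.58,1],[416,-410,-30,0,0,-0.63,1]]' 5
python3 - <<'E'
from h import *
loc(); b=pose(.27,.24,0); rows(lerp(cur(),b,6))
E
```

```text
time: 1.6
position: [0.4739, -0.0777, 0.2663]
tool_rot: [2.765, 1.491, -0.001]
ft_force: [0.6, -1.2, -0.0]
grip_width: 0.008
t 1.6 tip drainer mm [-49.5 -37.  252.3] zdir [-0. -0. -1.] tau 0.0 F drainer [ 0.9 -1.  -0. ] q [ 0.73 -0.04 -0.6   1.79 -0.02  1.38 -0.45] w 0.01
[51, -8, 2] [0.0, 0.0, -0.05]
[102, -17, 4] [0.0, 0.0, -0.11]
[153, -25, 6] [0.0, 0.0, -0.16]
[205, -33, 8] [0.0, 0.0, -0.21]
[256, -41, 10] [0.0, 0.0, -0.27]
[307, -50, 12] [0.0, 0.0, -0.32]
```

```bash
python3 -m handwheel '[[51,-8,2,0,0,-0.05,1],[102,-17,4,0,0,-0.11,1],[153,-25,6,0,0,-0.16,1],[205,-33,8,0,0,-0.21,1],[256,-41,10,0,0,-0.27,1],[307,-50,12,0,0,-0.32,1],[307,-50,12,0,0,-0.32,1]]'
python3 - <<'E'
from h import *
loc(); b=pose(.24,.16,.85); rows(lerp(cur(),b,8))
E
```

```text
time: 2.48
position: [0.5998, 0.21, 0.2529]
tool_rot: [-2.482, -1.917, 0.001]
ft_force: [-0.8, -0.3, -0.2]
grip_width: 0.006
t 2.48 tip drainer mm [ -2.3 273.6 238.9] zdir [-0.  0. -1.] tau -0.003 F drainer [-0.7 -0.4 -0.2] q [ 0.26  0.4  -0.84  1.44  0.29  1.43 -0.84] w 0.01
[-3, 0, 10] [-0.0, -0.11, 0.0]
[-6, 1, 21] [-0.0, -0.21, 0.0]
[-9, 1, 31] [-0.0, -0.32, 0.0]
[-12, 1, 42] [-0.0, -0.43, 0.0]
[-15, 2, 52] [-0.0, -0.53, 0.0]
[-17, 2, 63] [-0.0, -0.64, 0.01]
[-20, 2, 73] [-0.0, -0.75, 0.01]
[-23, 2, 84] [-0.0, -0.85, 0.01]
```

```bash
python3 -m handwheel '[[-3,0,10,0,-0.11,0,1],[-6,1,21,0,-0.21,0,1],[-9,1,31,0,-0.32,0,1],[-12,1,42,0,-0.43,0,1],[-15,2,52,0,-0.53,0,1],[-17,2,63,0,-0.64,0.01,1],[-20,2,73,0,-0.75,0.01,1],[-23,2,84,0,-0.85,0.01,1],[-23,2,84,0,-0.85,0.01,1]]'
python3 - <<'E'
from h import *
import cv2
loc(); cv2.imwrite("pics/s1.png",ctrl.get_image("scene")[:,:,::-1])
E
```

```text
time: 3.6
position: [0.5958, 0.1818, 0.1675]
tool_rot: [1.972, 1.5, -0.897]
ft_force: [-0.8, 0.3, 0.1]
grip_width: 0.006
t 3.6 tip drainer mm [  1.  234.7 158.3] zdir [-0.01 -0.75 -0.66] tau 0.854 F drainer [-0.8  0.1  0.1] q [-0.3   0.83 -0.55  1.17  0.8   2.02 -1.08] w 0.01
```

View pics/s1.png

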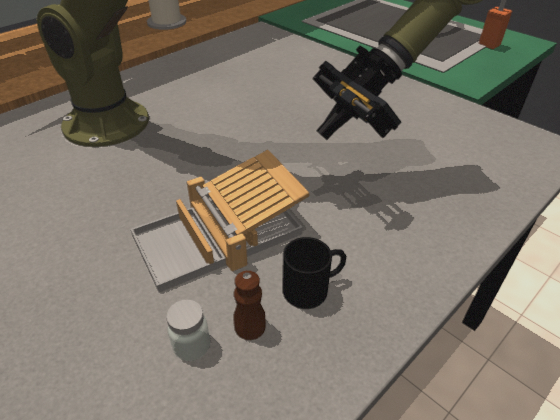

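The tilted tool sits outside the leaf, with the fingertip near (322,134) and the leaf lip at about (290,175). Nothing else has moved. Next I lower it beside the edge.

Run:
```python
from h import *
loc(); c=cur(); b=pose(.2,.06,.8); e=pose(.172,.062,.8);rows(lerp(c,b,6)+lerp(b,e,3))
```

```text
t 3.65 tip drainer mm [  1.8 234.6 160.2] zdir [-0.01 -0.75 -0.66] tau 0.851 F drainer [-1.3 -0.4  0.1] q [-0.3   0.82 -0.55  1.17  0.8   2.02 -1.08] w 0.01
[9, 0, 15] [-0.0, 0.01, -0.0]
[17, -1, 31] [-0.0, 0.02, -0.0]
[26, -1, 46] [-0.0, 0.03, -0.0]
[35, -1, 61] [-0.0, 0.03, -0.01]
[43, -2, 77] [-0.0, 0.04, -0.01]
[52, -2, 92] [-0.01, 0.05, -0.01]
[45, -2, 99] [-0.01, 0.05, -0.01]
[38, -2, 105] [-0.01, 0.05, -0.01]
[32, -2, 112] [-0.01, 0.05, -0.01]
```

```bash
python3 -m handwheel '[[9,0,15,0,0.01,0,1],[17,-1,31,0,0.02,0,1],[26,-1,46,0,0.03,0,1],[35,-1,61,0,0.03,0,1],[43,-2,77,0,0.04,-0.01,1],[52,-2,92,0,0.05,-0.01,1],[52,-2,92,0,0.05,-0.01,1]]'
python3 - <<'E'
from h import *
import cv2
loc(); cv2.imwrite("pics/s2.png",ctrl.get_image("scene")[:,:,::-1]);cv2.imwrite("pics/t2.png",ctrl.get_image("top")[:,:,::-1])
b=pose(.172,.06,.8);rows(lerp(cur(),b,3))
E
```

```text
time: 4.53
position: [0.5854, 0.1476, 0.0693]
tool_rot: [2.005, 1.536, -0.855]
ft_force: [-0.6, -0.2, 0.4]
grip_width: 0.007
t 4.53 tip drainer mm [-1.000e-01  1.995e+02  5.960e+01] zdir [-0.01 -0.72 -0.7 ] tau 0.802 F drainer [-0.5 -0.3  0.4] q [-0.22  0.85 -0.56  1.34  0.8   1.82 -1.15] w 0.01
[-6, 0, 7] [-0.0, -0.0, 0.0]
[-13, 0, 14] [-0.0, -0.0, 0.0]
[-19, 0, 22] [-0.0, -0.0, 0.0]
```

View pics/s2.png

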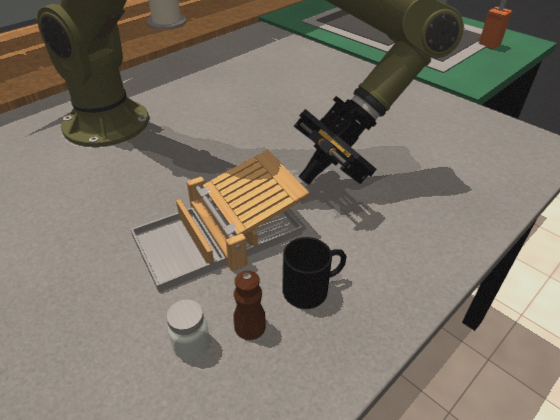

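View pics/t2.png

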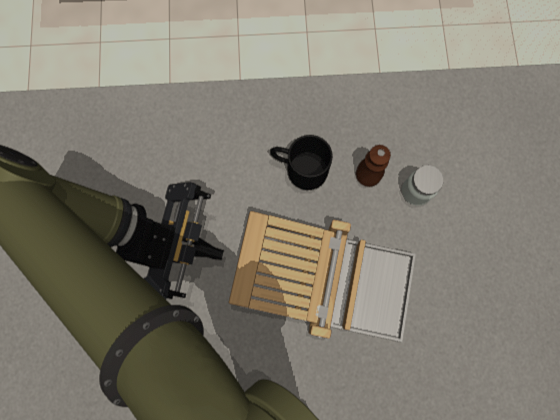

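```bash
cat >> h.py <<'E'
def arc(th,s=.020,h=.0095,r=.165,gap=0.):
    if th<=np.pi/2:
        tau=.8 if th<.6 else .8*(np.pi/2-th)/(np.pi/2-.6)
        c=leafpt(0,r,-.006-gap,th)[1:]
        d=np.array([np.sin(tau),np.cos(tau)]); n=np.array([-np.cos(tau),np.sin(tau)])
        t=c-s*d-h*n
    else:
        tau=0; t=leafpt(0,r-s,-.006-gap,th)[1:]+[h,0]
    return pose(t[0],t[1],tau)
E
python3 - <<'E'
from h import *
loc(); c=cur(); b=pose(.158,.059,.8);rows(lerp(c,b,5)); print()
th=[.12,.17,.22,.27]; rows([arc(t) for t in th])
E
```

```text
t 4.62 tip drainer mm [2.00e-01 2.01e+02 6.11e+01] zdir [-0.   -0.72 -0.7 ] tau 0.8 F drainer [-0.6  0.2 -0.3] q [-0.22  0.85 -0.56  1.33  0.8   1.82 -1.15] w 0.01
[-6, 0, 6] [-0.0, -0.0, 0.0]
[-11, 0, 13] [-0.0, -0.0, 0.0]
[-17, 0, 19] [-0.0, -0.0, 0.0]
[-23, 0, 26] [-0.0, -0.0, 0.0]
[-28, 0, 32] [-0.0, -0.0, 0.0]

[-25, 0, 37] [-0.0, -0.0, 0.0]
[-32, 0, 32] [-0.0, -0.0, 0.0]
[-38, 0, 27] [-0.0, -0.0, 0.0]
[-45, 0, 23] [-0.0, -0.0, 0.0]
```

```bash
python3 -m handwheel '[[-6,0,6,0,0,0,1],[-11,0,13,0,0,0,1],[-17,0,19,0,0,0,1],[-23,0,26,0,0,0,1],[-27,0,32,0,0,0,1],[-29,0,32,0,0,0,1],[-31,0,31,0,0,0,1],[-33,0,30,0,0,0,1],[-35,0,29,0,0,0,1],[-37,0,28,0,0,0,1],[-38,0,27,0,0,0,1]]'
python3 - <<'E'
from h import *
loc(); 
th=np.arange(.24,.7,.04); rows([arc(t) for t in th])
import cv2
cv2.imwrite("pics/s3.png",ctrl.get_image("scene")[:,:,::-1])
E
```

```text
time: 6.0
position: [0.5741, 0.1046, 0.0794]
tool_rot: [2.006, 1.536, -0.851]
ft_force: [-0.1, 0.4, 0.0]
grip_width: 0.007
t 6.0 tip drainer mm [  0.  155.   69.6] zdir [-0.   -0.72 -0.7 ] tau 0.8 F drainer [-0.3  0.4  0. ] q [-0.16  0.78 -0.56  1.43  0.8   1.78 -1.13] w 0.01
[-3, 0, -1] [-0.0, -0.0, -0.0]
[-9, 0, -5] [-0.0, -0.0, -0.0]
[-14, 0, -8] [-0.0, -0.0, -0.0]
[-20, 0, -11] [-0.0, -0.0, -0.0]
[-26, 0, -14] [-0.0, -0.0, -0.0]
[-32, 0, -16] [-0.0, -0.0, -0.0]
[-39, 0, -18] [-0.0, -0.0, -0.0]
[-45, 0, -20] [-0.0, -0.0, -0.0]
[-51, 0, -22] [-0.0, -0.0, -0.0]
[-58, 0, -24] [-0.0, -0.0, -0.0]
[-64, 0, -25] [-0.0, 0.03, -0.0]
[-70, 0, -26] [-0.0, 0.07, -0.0]
```

View pics/s3.png

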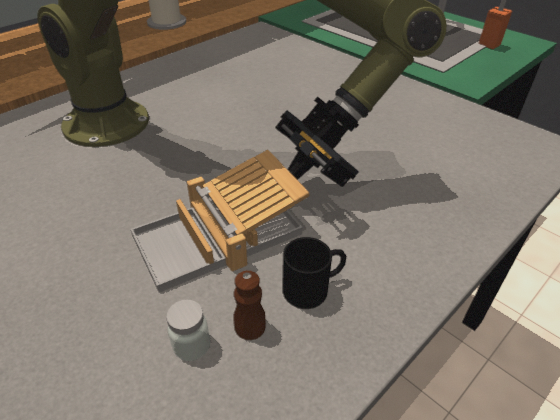

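The fingertip is just under the lip edge at about (295,178), with no contact force yet. I'll continue along the arc and check the force.

```bash
python3 -m handwheel '[[-3,0,-1,0,0,0,1],[-6,0,-3,0,0,0,1],[-9,0,-5,0,0,0,1],[-12,0,-7,0,0,0,1],[-14,0,-8,0,0,0,1],[-17,0,-10,0,0,0,1],[-20,0,-11,0,0,0,1]]'
python3 - <<'E'
from h import *
loc(); 
import cv2
cv2.imwrite("pics/s4.png",cv2.resize(ctrl.get_image("scene")[120:280,140:380,::-1],None,fx=3,fy=3))
E
```

```text
time: 6.92
position: [0.5724, 0.0989, 0.1013]
tool_rot: [2.006, 1.537, -0.851]
ft_force: [0.9, 1.5, -2.6]
grip_width: 0.004
t 6.92 tip drainer mm [-1.00e-01  1.49e+02  9.16e+01] zdir [-0.   -0.72 -0.7 ] tau 0.8 F drainer [ 0.5  1.7 -2.6] q [-0.14  0.74 -0.57  1.44  0.79  1.8  -1.11] w 0.0
```

View pics/s4.png

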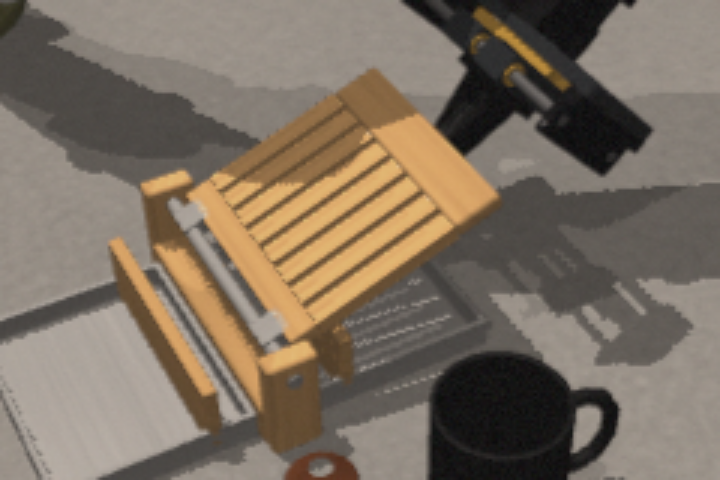

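The leaf is rising with about 3 N on the tool. I'll keep going along the arc.

Run:
```python
from h import *
loc(); rows([arc(t) for t in np.arange(.41,.98,.05)])
```

```text
t 6.97 tip drainer mm [  0.  149.   92.1] zdir [-0.   -0.72 -0.7 ] tau 0.8 F drainer [-0.8  0.7 -2.2] q [-0.14  0.74 -0.57  1.44  0.79  1.8  -1.11] w 0.0
[-7, 0, -3] [-0.0, -0.0, -0.0]
[-15, 0, -6] [-0.0, -0.0, -0.0]
[-23, 0, -9] [-0.0, -0.0, -0.0]
[-31, 0, -11] [-0.0, -0.0, -0.0]
[-39, 0, -13] [-0.0, 0.01, -0.0]
[-47, 0, -15] [-0.0, 0.05, -0.0]
[-55, 0, -16] [-0.0, 0.09, -0.0]
[-63, 0, -17] [-0.0, 0.13, -0.0]
[-71, 0, -18] [-0.0, 0.17, -0.0]
[-79, 0, -18] [-0.0, 0.21, -0.0]
[-87, 0, -18] [-0.0, 0.26, -0.0]
[-95, 0, -17] [-0.0, 0.3, -0.0]
```

```bash
python3 -m handwheel '[[-7,0,-3,0,0,0,1],[-15,0,-6,0,0,0,1],[-23,0,-9,0,0,0,1],[-31,0,-11,0,0,0,1],[-39,0,-13,0,0.01,0,1],[-47,0,-15,0,0.05,0,1],[-55,0,-16,0,0.09,0,1],[-63,0,-17,0,0.13,0,1]]'
python3 - <<'E'
from h import *
loc(); rows([arc(t) for t in np.arange(.81,1.4,.05)])
import cv2
cv2.imwrite("pics/s5.png",cv2.resize(ctrl.get_image("scene")[80:280,120:390,::-1],None,fx=2.5,fy=2.5))
E
```

```text
time: 7.98
position: [0.5642, 0.0677, 0.1591]
tool_rot: [2.1, 1.607, -0.731]
ft_force: [-0.8, 1.6, -3.7]
grip_width: 0.005
t 7.97 tip drainer mm [  0.  118.2 148.1] zdir [-0.   -0.62 -0.79] tau 0.667 F drainer [-1.2  1.3 -3.7] q [-0.01  0.57 -0.62  1.51  0.72  1.73 -1.  ] w 0.0
[-7, 0, -2] [-0.0, 0.04, -0.0]
[-15, 0, -3] [-0.0, 0.08, -0.0]
[-23, 0, -4] [-0.0, 0.12, -0.0]
[-31, 0, -4] [-0.0, 0.16, -0.0]
[-39, 0, -4] [-0.0, 0.21, -0.0]
[-47, 0, -4] [-0.0, 0.25, -0.0]
[-55, 0, -3] [-0.0, 0.29, -0.0]
[-63, 0, -2] [-0.0, 0.33, -0.0]
[-71, 0, -1] [-0.0, 0.37, -0.0]
[-79, 0, 1] [-0.0, 0.41, -0.0]
[-87, 0, 4] [-0.0, 0.45, -0.0]
[-94, 0, 6] [-0.0, 0.49, -0.0]
```

View pics/s5.png

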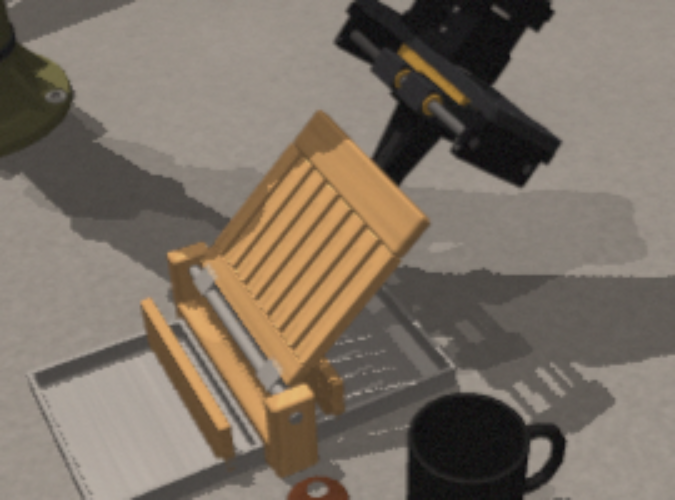

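The leaf is at roughly 40–45° and the drainer is unmoved, with the force at about 4 N. Continuing.

```bash
python3 -m handwheel '[[-7,0,-2,0,0.04,0,1],[-15,0,-3,0,0.08,0,1],[-23,0,-4,0,0.12,0,1],[-31,0,-4,0,0.16,0,1],[-39,0,-4,0,0.21,0,1],[-47,0,-4,0,0.25,0,1],[-55,0,-3,0,0.29,0,1],[-63,0,-2,0,0.33,0,1],[-71,0,-1,0,0.37,0,1]]'
python3 - <<'E'
from h import *
loc(); rows([arc(t) for t in np.arange(1.26,1.83,.05)])
import cv2
cv2.imwrite("pics/s6.png",cv2.resize(ctrl.get_image("scene")[80:280,120:390,::-1],None,fx=2.5,fy=2.5))
E
```

```text
time: 9.15
position: [0.5499, 0.0144, 0.2037]
tool_rot: [2.337, 1.787, -0.353]
ft_force: [0.7, 2.1, -2.2]
grip_width: 0.001
t 9.15 tip drainer mm [1.000e-01 6.760e+01 1.903e+02] zdir [-0.   -0.29 -0.96] tau 0.298 F drainer [ 0.1  2.2 -2.2] q [ 0.34  0.29 -0.69  1.65  0.43  1.46 -0.7 ] w 0.0
[-8, 0, -1] [-0.0, 0.04, -0.0]
[-16, 0, -2] [-0.0, 0.08, -0.0]
[-25, 0, -2] [-0.0, 0.12, -0.0]
[-33, 0, -2] [-0.0, 0.17, -0.0]
[-41, 0, -1] [-0.0, 0.21, -0.0]
[-49, 0, 0] [-0.0, 0.25, -0.0]
[-56, 0, 2] [-0.0, 0.29, -0.0]
[-64, 0, 3] [-0.0, 0.3, -0.0]
[-71, 0, 6] [-0.0, 0.3, -0.0]
[-77, 0, 8] [-0.0, 0.3, -0.0]
[-84, 0, 11] [-0.0, 0.3, -0.0]
[-90, 0, 15] [-0.0, 0.3, -0.0]
```

View pics/s6.png

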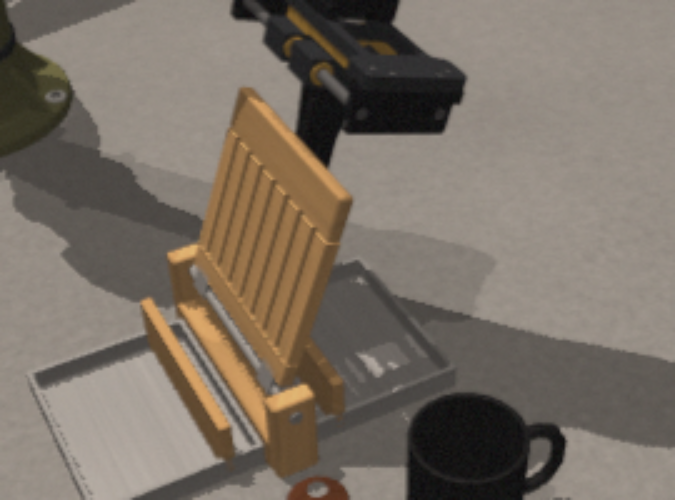

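The leaf is now at about 65–70°. Next I take it past upright.

```bash
python3 -m handwheel '[[-8,0,-1,0,0.04,0,1],[-16,0,-2,0,0.08,0,1],[-25,0,-2,0,0.12,0,1],[-33,0,-2,0,0.17,0,1],[-41,0,-1,0,0.21,0,1],[-49,0,0,0,0.25,0,1],[-56,0,2,0,0.29,0,1],[-64,0,3,0,0.3,0,1],[-71,0,6,0,0.3,0,1],[-77,0,8,0,0.3,0,1]]'
python3 - <<'E'
from h import *
loc(); rows([arc(t) for t in np.arange(1.78,2.35,.05)])
import cv2
cv2.imwrite("pics/s7.png",cv2.resize(ctrl.get_image("scene")[60:280,100:370,::-1],None,fx=2.5,fy=2.5))
E
```

```text
time: 10.45
position: [0.53, -0.0582, 0.2184]
tool_rot: [-2.493, -1.908, 0.004]
ft_force: [-0.7, 1.9, -0.1]
grip_width: 0.01
t 10.45 tip drainer mm [ -0.3  -3.6 204.4] zdir [-0. -0. -1.] tau 0.0 F drainer [-1.2  1.7 -0.1] q [ 0.65  0.13 -0.63  1.74  0.08  1.3  -0.27] w 0.01
[-11, 0, 1] [-0.0, 0.0, -0.0]
[-18, 0, 3] [-0.0, 0.0, -0.0]
[-25, 0, 4] [-0.0, 0.0, -0.0]
[-32, 0, 7] [-0.0, 0.0, -0.0]
[-39, 0, 9] [-0.0, 0.0, -0.0]
[-46, 0, 12] [-0.0, 0.0, -0.0]
[-52, 0, 15] [-0.0, 0.0, -0.0]
[-59, 0, 18] [-0.0, 0.0, -0.0]
[-65, 1, 22] [-0.0, 0.0, -0.0]
[-71, 1, 26] [-0.0, 0.0, -0.0]
[-77, 1, 30] [-0.0, 0.0, -0.0]
[-82, 1, 35] [-0.0, 0.0, -0.0]
```

View pics/s7.png

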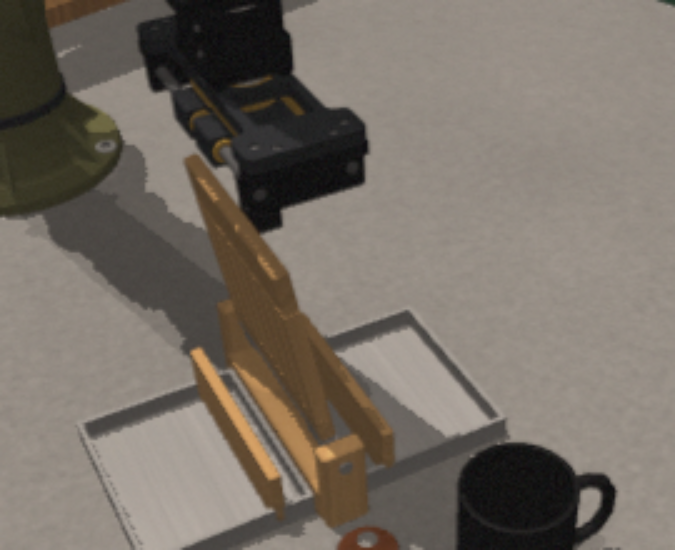

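The leaf is just past upright with about 2 N of contact. Continuing down the far side.

```bash
python3 -m handwheel '[[-6,0,1,0,0,0,1],[-12,0,2,0,0,0,1],[-18,0,3,0,0,0,1],[-25,0,4,0,0,0,1],[-32,0,7,0,0,0,1],[-39,0,9,0,0,0,1],[-46,0,12,0,0,0,1],[-52,0,15,0,0,0,1],[-59,0,18,0,0,0,1],[-65,1,22,0,0,0,1],[-71,1,26,0,0,0,1]]'
python3 - <<'E'
from h import *
loc(); rows([arc(t) for t in np.arange(2.28,2.85,.05)])
import cv2
cv2.imwrite("pics/s8.png",cv2.resize(ctrl.get_image("scene")[80:300,100:370,::-1],None,fx=2.5,fy=2.5))
E
```

```text
time: 11.88
position: [0.5123, -0.1277, 0.1919]
tool_rot: [-2.494, -1.907, 0.004]
ft_force: [-0.7, 2.3, 0.1]
grip_width: 0.003
t 11.88 tip drainer mm [  0.5 -75.3 177.9] zdir [-0. -0. -1.] tau 0.0 F drainer [-1.3  2.1  0.1] q [ 0.73  0.13 -0.58  1.79  0.07  1.25 -0.13] w 0.0
[-5, -1, 4] [-0.0, 0.0, -0.0]
[-11, 0, 9] [-0.0, 0.0, -0.0]
[-16, 0, 14] [-0.0, 0.0, -0.0]
[-21, 0, 19] [-0.0, 0.0, -0.0]
[-26, 0, 24] [-0.0, 0.0, -0.0]
[-30, 0, 30] [-0.0, 0.0, -0.0]
[-35, 0, 36] [-0.0, 0.0, -0.0]
[-39, 0, 42] [-0.0, 0.0, -0.0]
[-42, 0, 48] [-0.0, 0.0, -0.0]
[-46, 0, 54] [-0.0, 0.0, -0.0]
[-49, 0, 61] [-0.0, 0.0, -0.0]
[-51, 0, 68] [-0.0, 0.0, -0.0]
```

View pics/s8.png

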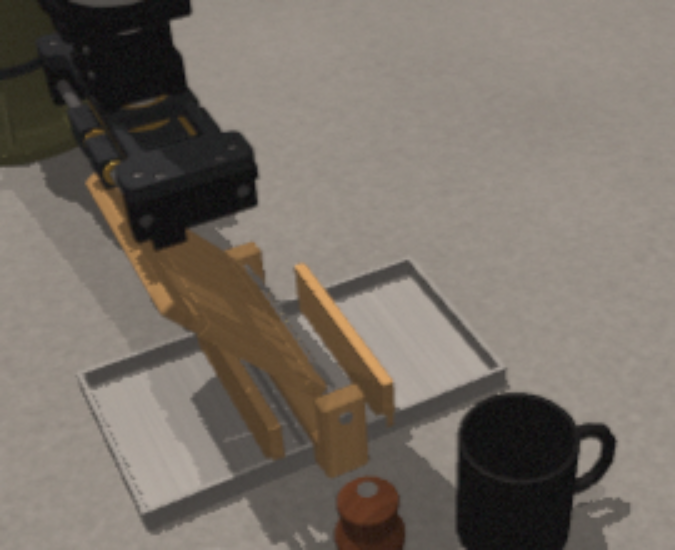

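```bash
python3 -m handwheel '[[-5,0,4,0,0,0,1],[-11,0,9,0,0,0,1],[-16,0,14,0,0,0,1],[-21,0,19,0,0,0,1],[-26,0,24,0,0,0,1],[-30,0,30,0,0,0,1],[-35,0,36,0,0,0,1],[-39,0,42,0,0,0,1],[-42,0,48,0,0,0,1],[-46,0,54,0,0,0,1],[-48,0,60,0,0,0,1]]'
python3 - <<'E'
from h import *
loc(); rows([arc(t) for t in np.arange(2.8,3.18,.03)])
import cv2
cv2.imwrite("pics/s9.png",cv2.resize(ctrl.get_image("scene")[80:300,100:370,::-1],None,fx=2.5,fy=2.5))
E
```

```text
time: 13.3
position: [0.4998, -0.1738, 0.1318]
tool_rot: [-2.494, -1.907, 0.004]
ft_force: [-0.1, -0.3, 1.6]
grip_width: 0.008
t 13.3 tip drainer mm [   0.3 -123.   117.8] zdir [-0. -0. -1.] tau 0.0 F drainer [-0.  -0.3  1.6] q [ 0.78  0.18 -0.54  1.86  0.1   1.13 -0.06] w 0.01
[-2, 0, 4] [-0.0, 0.0, -0.0]
[-4, 0, 8] [-0.0, 0.0, -0.0]
[-5, 0, 12] [-0.0, 0.0, -0.0]
[-6, 0, 16] [-0.0, 0.0, -0.0]
[-8, 0, 20] [-0.0, 0.0, -0.0]
[-9, 0, 24] [-0.0, 0.0, -0.0]
[-10, 0, 29] [-0.0, 0.0, -0.0]
[-10, 0, 33] [-0.0, 0.0, -0.0]
[-11, 0, 37] [-0.0, 0.0, -0.0]
[-12, 0, 41] [-0.0, 0.0, -0.0]
[-12, 0, 46] [-0.0, 0.0, -0.0]
[-12, 0, 50] [-0.0, 0.0, -0.0]
[-13, 0, 55] [-0.0, 0.0, -0.0]
```

View pics/s9.png

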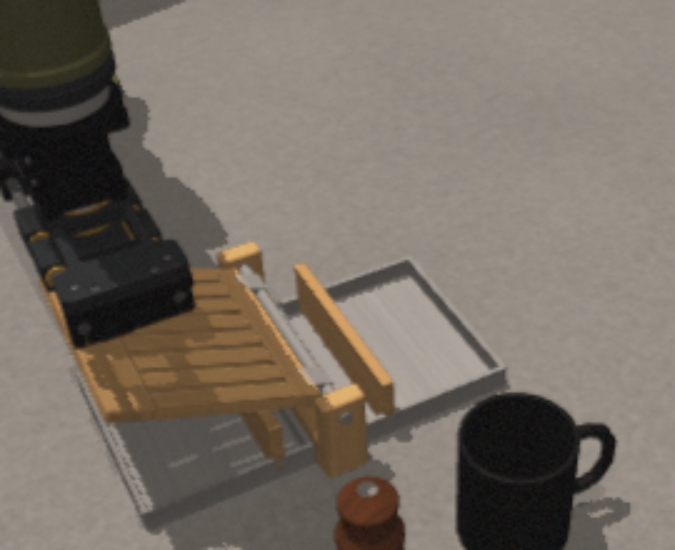

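The leaf is about 20° above the tray and being pressed down. I'll ease it onto its stop, stepping more slowly near the end.

```bash
python3 -m handwheel '[[-2,0,4,0,0,0,1],[-4,0,8,0,0,0,1],[-5,0,12,0,0,0,1],[-6,0,16,0,0,0,1],[-8,0,20,0,0,0,1],[-9,0,24,0,0,0,1],[-10,0,28,0,0,0,1],[-10,0,32,0,0,0,1],[-11,0,36,0,0,0,1],[-11,0,39,0,0,0,1],[-12,0,42,0,0,0,1],[-12,0,44,0,0,0,1]]'
python3 - <<'E'
from h import *
loc()
E
python3 -m handwheel '[[0,0,1,0,0,0,1],[0,0,2,0,0,0,1],[0,0,3,0,0,0,1],[0,0,4,0,0,0,1],[0,0,5,0,0,0,1],[0,0,5,0,0,0,1]]'
python3 - <<'E'
from h import *
loc()
E
```

```text
time: 14.85
position: [0.4966, -0.1849, 0.0881]
tool_rot: [-2.493, -1.907, 0.003]
ft_force: [0.5, 0.1, 0.5]
grip_width: 0.004
t 14.85 tip drainer mm [   0.2 -134.7   74.1] zdir [-0. -0. -1.] tau 0.0 F drainer [0.5 0.2 0.5] q [ 0.78  0.24 -0.53  1.9   0.14  1.04 -0.07] w 0.0
time: 15.6
position: [0.4964, -0.1848, 0.0831]
tool_rot: [-2.493, -1.907, 0.003]
ft_force: [0.9, 0.7, 1.2]
grip_width: 0.002
t 15.6 tip drainer mm [-1.000e-01 -1.346e+02  6.910e+01] zdir [-0.  0. -1.] tau -0.0 F drainer [0.7 0.9 1.2] q [ 0.78  0.24 -0.52  1.91  0.14  1.03 -0.07] w 0.0
```

```bash
python3 -m handwheel '[[0,0,1,0,0,0,1],[0,0,1,0,0,0,1],[0,0,2,0,0,0,1],[0,0,2,0,0,0,1],[0,0,3,0,0,0,1],[0,0,3,0,0,0,1]]'
python3 - <<'E'
from h import *
loc()
E
```

```text
time: 16.35
position: [0.4964, -0.1848, 0.0804]
tool_rot: [-2.493, -1.907, 0.004]
ft_force: [-1.1, 0.4, 3.5]
grip_width: 0.008
t 16.35 tip drainer mm [  -0.  -134.6   66.4] zdir [-0. -0. -1.] tau 0.0 F drainer [-1.2  0.1  3.5] q [ 0.78  0.25 -0.52  1.91  0.14  1.03 -0.07] w 0.01
```

```bash
python3 -m handwheel '[[0,0,0.5,0,0,0,1],[0,0,1,0,0,0,1],[0,0,1,0,0,0,1]]'|grep -v tool; python3 -m handwheel '[[0,0,0.5,0,0,0,1],[0,0,1,0,0,0,1],[0,0,1,0,0,0,1]]'|grep -v tool
```

```text
time: 16.73
position: [0.4965, -0.1848, 0.0803]
ft_force: [-4.4, 0.6, 10.4]
grip_width: 0.004
time: 17.1
position: [0.4965, -0.1848, 0.0802]
ft_force: [-6.8, 2.0, 15.8]
grip_width: 0.006
```

The force climbs while the position stays fixed at tip z ≈ 66 mm, which matches the leaf's level face, so it is on the stop. I'll back off and check.

```bash
python3 -m handwheel '[[0,0,-4,0,0,0,1],[0,0,-15,0,0,0,1],[0,0,-40,0,0,0,1],[0,0,-80,0,0,0,1],[0,0,-120,0,0,0,1],[-50,0,-150,0,0,0,1],[-100,0,-170,0,0,0,1],[-150,0,-170,0,0,0,1],[-200,0,-170,0,0,0,1],[-240,0,-170,0,0,0,1],[-240,0,-170,0,0,0,1]]'
python3 - <<'E'
from h import *
import cv2
loc()
a=ctrl.get_image("scene");b=ctrl.get_image("top")
cv2.imwrite("pics/s10.png",a[:,:,::-1]);cv2.imwrite("pics/t10.png",b[:,:,::-1])
cv2.imwrite("pics/s10z.png",cv2.resize(a[140:360,90:330,::-1],None,fx=2.7,fy=2.7,interpolation=cv2.INTER_CUBIC))
cv2.imwrite("pics/t10z.png",cv2.resize(b[130:350,220:430,::-1],None,fx=2.7,fy=2.7,interpolation=cv2.INTER_CUBIC))
for n,o in(("scene",(90,140)),("top",(220,130))):
  for x in(.08,-.08):
    print(n,x,[((proj(n,W(P,leafpt(x,.165,-.006,a)))[0]-o)*2.7).round(0) for a in (np.pi,3.09,3.04)])
E
```

```text
time: 18.48
position: [0.4315, -0.4207, 0.2477]
tool_rot: [-2.5, -1.898, 0.005]
ft_force: [-0.4, 0.3, -0.1]
grip_width: 0.007
t 18.48 tip drainer mm [  -1.7 -379.2  233.7] zdir [-0. -0. -1.] tau 0.001 F drainer [-0.4  0.2 -0.1] q [ 1.03  0.24 -0.36  1.55  0.09  1.38  0.39] w 0.01
scene 0.08 [array([139., 357.]), array([137., 348.]), array([136., 338.])]
scene -0.08 [array([ 68., 201.]), array([ 66., 192.]), array([ 64., 183.])]
top 0.08 [array([570., 327.]), array([573., 325.]), array([575., 323.])]
top -0.08 [array([535., 576.]), array([538., 577.]), array([540., 577.])]
```

View pics/s10z.png

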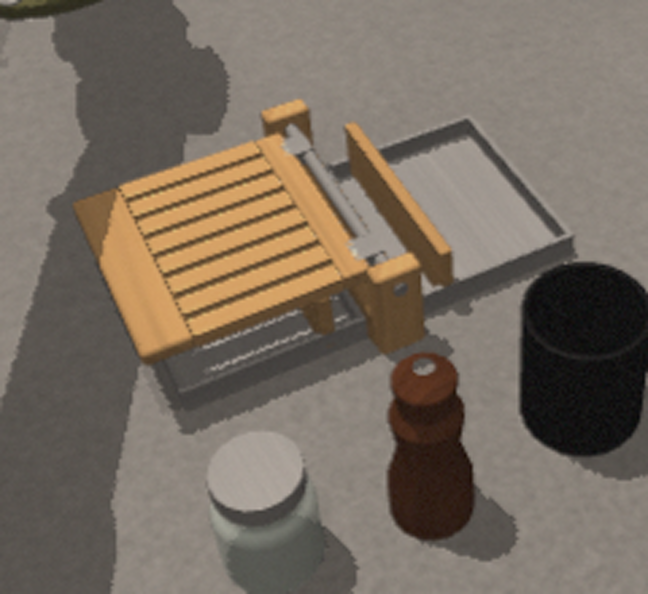

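View pics/t10z.png

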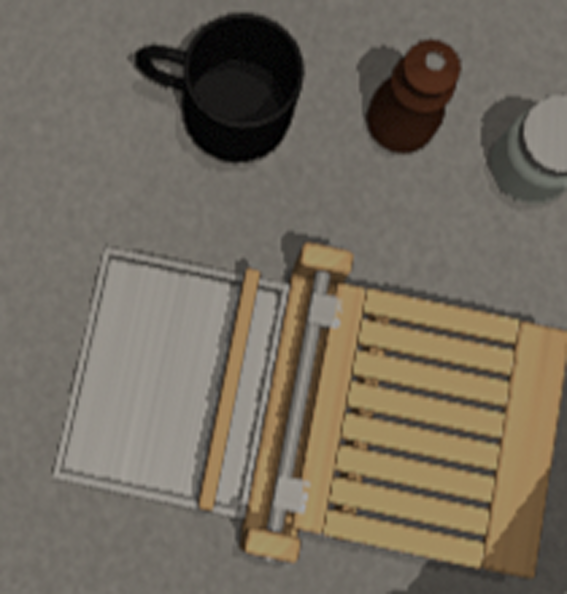

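View pics/s10.png

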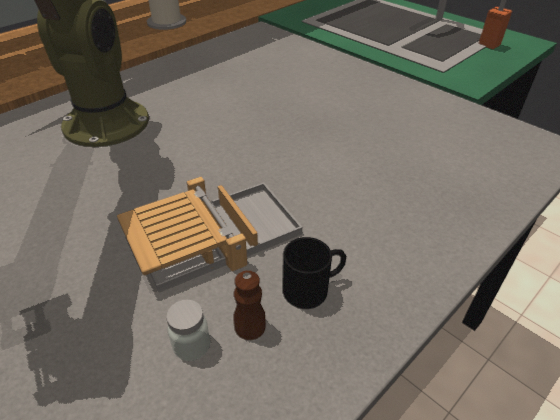

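The leaf corners are at zoomed scene pixels (144,358) and (76,204), against a prediction for level of (139,357) and (68,201). The posts, mug, mill and jar are at the same pixels as at the start. I'll hand it in.

```bash
python3 -c "
from bench import ctrl
print(ctrl.close_job())"
```

```text
the job is handed in; nothing more can be done
None
```

The leaf is turned right over its spine and lies flat over the other tray; the job was handed in at about 18.6 s, under the 51 s limit. I kept the fingers shut and only pushed. I lifted the lip from outside with the tool tilted, followed the leaf past upright, then pressed it down slowly from above.

- **Forces:** The readings I took between moves were about 2–5 N while turning the leaf. The final press onto the stop reached about 17 N before I backed off.
- **Leaf level:** The fingertip stopped at 66 mm, the height of the leaf's upper face when level. The scene camera's lip corners agree with a level leaf to about 2–3 px, the same as the original fit error.
- **Other objects:** The drainer's posts, the mug, the pepper mill and the jar are at the same pixels in the top view as at the start. The arm was clear of everything when I handed in.
- **Disagreement:** First contact came slightly later along the lift than I calculated. Otherwise no check failed or disagreed.

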